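# Draw the strip board out of the switch box

### The job

The cover is off the grey switch box and the long strip board inside is already unscrewed, but it is longer than the opening and both its ends sit under the box's end panels. Take hold of the board, tilt it, bring it out through the opening one end first, and finish still holding it in the gripper, level and still, a good hand's width (about 10 cm) higher than the top of the box. Leave the box and the other things on the bench where they stand.

Things in the scene. Friction and masses are not known exactly. Their poses are not given: they have to be found in the camera images.
- box: Grey sheet-steel switch box, loose on the bench, 2.8 kg: 200 mm (its x) by 300 mm (its y) by 80 mm high, sheet 3 mm thick. Origin: centre of its underside, z up. The top is closed by fixed 3 mm panels (undersides 77 mm above the bench) around an open middle. The end panels, 50 mm deep, at +y and -y, each carry four round sockets 6 mm high. Two black cable glands stick 22 mm out of the +x wall.
- box_opening (a point): Centre of the box's rectangular top opening, in the plane of the top (80 mm above the bench), axes as the box: the opening measures 156 mm along x and 200 mm along y.
- box_floor (a point): Centre of the box's inner floor, 3 mm above the bench, axes as the box; inside it is 194 mm (x) by 294 mm (y). Two fixed steel brackets on it, 50 mm (x) by 18 mm (y) by 12 mm high, at y = -60 and +60 mm, carry the board 15 mm above the bench. A fixed row of terminals 22 mm high lies under the +x rim, x 79 to 93 mm.
- board: Loose strip board, 0.13 to 0.24 kg, 35 mm wide (its x), 236 mm long (its y): aluminium channel with a green circuit board, 14 mm high; headers and relays along the middle, 28 mm wide, reach 22 mm. Origin: centre of its underside, z up (components up). It lies on the brackets in the box, nearly along the box's y, near its middle. Grip its straight sides, 35 mm apart; it balances at its middle.
- board_end_left (a point): Centre of the board's +y end face (118 mm from its middle, 7 mm above its underside).
- board_end_right (a point): Centre of the board's -y end face (118 mm from its middle, 7 mm above its underside).
- parts_tray: Black open plastic tray with small steel sensor bodies, 120 by 200 by 28 mm, lying beyond the box, origin at the centre of its underside. Bystander.
- screwdriver: Screwdriver about 190 mm long, lying along its own x. Bystander.
- screw_jar: Closed white plastic jar, 48 mm across and 60 mm high, origin at the centre of its underside. Bystander.
- cover: The box's cover: flat grey steel plate, 174 by 220 by 4 mm, lying on the bench to the left of the box. Origin at the centre of its underside. Bystander.

How it is judged:
By the outcome, as a careful person would: the job done as asked, in the order asked, and still so for the second after the job is handed in, while the arm keeps its last pose, push and grip.
It also fails if it takes over 40 s, if anything falls off the work surface, if the arm or the gripper's body presses on something with over 40 N, if the wrist force passes 120 N, or if a joint passes its speed limit or range.

### The arm

A 7-joint arm with a two-finger parallel gripper is mounted at the origin on the work surface. World frame = base frame: x ahead of the robot, y to its left, z up, the work surface at z = 0. Lengths are in m, angles in rad, forces in N, time in s.
With the tool pointing down it reaches from about 0.375 to 0.925 m from the base axis. Payload 3.1 kg.
Tool frame: the origin (TCP) lies at the very end of the fingers, on their centre line; the grasp point (between the pads) lies 19 mm behind it (arm.grip_depth is the z of the grasp point in the tool frame, in m); z points along the fingers, y is the line along which they close (so a half turn about z gives the same grasp; the last joint's range is limited). The gripper opens to 85 mm and grips with 20 to 120 N. Pads are 22 mm wide; open, the fingers measure 114 mm over their backs; the gripper's body (76 mm by 85 mm) begins 54 mm behind the grasp point. The pads swing forward as they close: fully open they stand 13 mm farther back than shut.
Start: joints at [-1.268, 0.383, 0.044, 1.598, -0.018, 1.161, -0.05], TCP at [0.254, 0.598, 0.231] pointing down, gripper open.
Joint ranges: [-2.61, 2.61], [-0.41, 2.15], [-1.48, 1.57], [0, 2.5], [-1.57, 4.71], [0.05, 1.97], [-2.85, 2.85]. Speed limits (rad/s): [2.79, 2.79, 3.14, 3.14, 3.14, 3.14, 3.14].

### API

Orientations are given as a unit quaternion [w, x, y, z].
In Python, from rig import get_state, grab_frame, close_job, finder, arm gives the robot as it stands. The module is installed in compiled form; this text tells all that it offers.
- The arm moves only by the tool arm_command, never from a script. Its argument "motion" is a list of rows, each a list of 7 numbers: the opening, from -1 (shut) to 1 (fully open), then the shift along the tool's x, y, z normalised to -1 to 1, where 1 is 0.02 m, then the turn, a rotation vector about the tool's x, y, z normalised to -1 to 1, where 1 is 0.1 rad. In form: [[grip, tx, ty, tz, rx, ry, rz], ...]. A call has 1 to 12 rows; each row shifts and turns the commanded pose from where the row before left it, along the tool's axes as they then stand; what a row does not reach is not made up. A row lasts 1/10 s, in which the tool goes at most 50 mm and 8.59 degrees, less where a joint would pass 70% of its speed; a pose out of reach is approached as far as the arm can. A call with a number of a shift or a turn outside -1 to 1 is refused whole. A call with a gripper value outside its range is refused whole. The fingers move at their own pace and stop on an object; the grip force is fixed at half the most. Time passes only in rows, so rows that do not move let the fingers close. It gives the time, the measured TCP pose, the force, the opening and the grip force at its end, in the units of the state.
- get_state(): the state, without advancing time (a new reading comes with each control period).
- grab_frame(name): name is "scene" or "top"; returns a dict with "frame" (400x640x3 uint8, red, green, blue), "mtx" (3x3 intrinsics, pixels), "k1" (the pictures are not rectified: a ray, as slopes to the right and down, at radius r is drawn at 1 + k1 r^2 times it, then the intrinsics apply), "extrinsics" (4x4, takes a point from world to camera coordinates). Camera axes: x right, y down, z forward; pixel columns grow to the right and rows downward; lengths in m; the calibration is good to about 2 mm. A picture is of the moment at which its call begins. There is no depth.
- close_job(): hands the job in; it is judged then, once.
Trained networks look in a picture, given as the dict that the camera call returned (one of the last four; its "shot" number tells which), for a name from the list of things; names that differ only in an ending like _2 or _b are one class to them, and where a whole thing is asked for, a point or a joint stands for the part that bears it (a point fixed in the world has none). Each returns a list of dicts, best first, with "conf" (0 to 1); they miss things now and then, are a little off and sometimes report something else, mostly with a low value. They report only what shows in the picture. A call takes as long as a camera call.
- finder.find_in(picture, name): "extent" ([left, top, right, bottom] in pixels, round what is visible of it).
- finder.cut_out(picture, name): "mask" (400x640 bool, what is visible of it) and "extent" ([left, top, right, bottom] in pixels, round what is visible of it).
- finder.spot_point(picture, name): "xy" ([column, row] in pixels: a listed point, or the origin of a listed thing).
The state is a dict: "t": time; "joint_pos": joint angles; "joint_velocities": joint speeds; "joint_efforts": joint torques, N m; "ee_pos": TCP position; "orientation": TCP orientation; "force": force on the tool from outside, world axes, zero at the start; "wrist_torque": the same for the moment, N m; "opening": finger opening in m; "gripper_force": force on a finger pad.
Only numpy, scipy, OpenCV 4.12 (cv2) and the standard library are available. Lean on these libraries where they do the work, as an engineer would, in place of code of your own. Each camera call takes 0.05 s, during which the arm holds its last target. There are 200 camera calls.

## Working session

There is one attempt and no reset: what is moved stays moved. The work goes in short steps, Python scripts to look and compute and a tool call to move; the robot and the scene stay as the last step left them, time stands still between calls to the robot, and variables do not carry over. Pictures are saved under pics/ and viewed, at most 10 in all, crops included, and the job is handed in when it is done.

Besides the shell and the picture viewer there is one more tool, called as name(argument=value, ...) on one line, values as JSON. arm_command: Moves the arm, as the interface text tells. Its arguments: {"type":"object","properties":{"motion":{"type":"array","items":{"type":"array","items":{"type":"number","minimum":-1,"maximum":1}}}},"required":["motion"]}

```bash
mkdir -p pics
cat > h.py <<'E'
import numpy as np, cv2
from scipy.spatial.transform import Rotation as R
from rig import get_state, grab_frame, close_job, finder, arm
def ray(p,xy,z):
    "world point at height z on pixel ray"
    K=np.array(p["mtx"]);k1=p["k1"];E=np.array(p["extrinsics"])
    d=np.array([(xy[0]-K[0,2])/K[0,0],(xy[1]-K[1,2])/K[1,1]]);u=d.copy()
    for _ in range(20): u=d/(1+k1*(u@u))
    v=E[:3,:3].T@np.array([u[0],u[1],1]);c=-E[:3,:3].T@E[:3,3]
    return c+v*(z-c[2])/v[2]
def proj(p,X):
    K=np.array(p["mtx"]);E=np.array(p["extrinsics"])
    c=E[:3,:3]@np.array(X)+E[:3,3];u=c[:2]/c[2];u=u*(1+p["k1"]*(u@u))
    return [K[0,0]*u[0]+K[0,2],K[1,1]*u[1]+K[1,2]]
def rot(q): return R.from_quat([q[1],q[2],q[3],q[0]])
E
python3 - <<'E'
from h import *
np.set_printoptions(precision=4,suppress=True)
H={"box":0.0,"box_opening":.08,"box_floor":.003,"board":.015,"board_end_left":.022,"board_end_right":.022}
for n in ["scene","top"]:
    p=grab_frame(n); cv2.imwrite(f"pics/{n}0.png",p["frame"][:,:,::-1])
    E=np.array(p["extrinsics"]);print(n,-E[:3,:3].T@E[:3,3],p["k1"])
    for k,z in H.items():
        for r in finder.spot_point(p,k)[:2]: print(k,r["conf"],r["xy"],ray(p,r["xy"],z))
    for k in ["board","box"]:
        for r in finder.cut_out(p,k)[:1]:
            m=r["mask"].astype(np.uint8);print(k,r["conf"],r["extent"],cv2.minAreaRect(cv2.findNonZero(m)))
s=get_state();print(s,arm.grip_depth);print(rot(s["orientation"]).as_matrix())
E
```

```text
scene [ 1.347  -0.4682  0.6292] -0.03509019861251349
box 0.61 [327.8, 196.6] [0.545  0.0879 0.    ]
box_opening 0.83 [324.4, 167.8] [0.511  0.1006 0.08  ]
box_floor 0.78 [328.7, 193.5] [0.5362 0.0975 0.003 ]
box_floor 0.42 [326.8, 171.4] [0.4193 0.1725 0.003 ]
board 0.9 [327.2, 193.4] [0.5486 0.0834 0.015 ]
board_end_left 0.91 [356.9, 177.2] [0.5351 0.2078 0.022 ]
board_end_right 0.27 [328.8, 192.3] [0.5555 0.0844 0.022 ]
board 0.81 [317.4, 174.8, 351.5, 190.3] ((335.2646789550781, 182.441162109375), (9.260923385620117, 39.10167694091797), 59.03623962402344)
box 0.64 [264.8, 145.7, 384.8, 231.3] ((328.3000183105469, 186.09999084472656), (67.52925109863281, 119.40602111816406), 63.43495178222656)
top [ 0.4667 -0.0027  1.5017] -0.08035100312492958
box 0.59 [282.7, 237.1] [0.5382 0.0998 0.    ]
box_opening 0.72 [282.0, 235.0] [0.5408 0.0967 0.08  ]
box_floor 0.76 [284.4, 236.6] [0.5398 0.0942 0.003 ]
board 0.55 [285.7, 236.2] [0.5406 0.0893 0.015 ]
board 0.5 [289.9, 158.5] [0.7934 0.0825 0.015 ]
board_end_left 0.91 [247.4, 240.4] [0.5243 0.2103 0.022 ]
board_end_right 0.92 [319.2, 231.3
[... 292 characters left out ...]
268188476562), (71.2857437133789, 99.76004791259766), 78.46537780761719)
{'t': 0.9, 'joint_pos': array([-1.2678,  0.3829,  0.0439,  1.5979, -0.0179,  1.1612, -0.0499]), 'joint_velocities': array([-0.0009,  0.0031,  0.0006,  0.0008, -0.0003,  0.001 ,  0.0013]), 'joint_efforts': array([  0.0004, -43.3426,   1.0233, -24.9919,   0.0105,   0.0018,
         0.    ]), 'ee_pos': array([0.2536, 0.5985, 0.2313]), 'orientation': array([-0.   ,  0.199,  0.98 ,  0.   ]), 'force': array([ 0.4759, -0.1615,  0.4031]), 'wrist_torque': array([0.0414, 0.0021, 0.0312]), 'gripper_force': 0.0, 'opening': 0.08580888915576214} -0.0187
[[-0.9208  0.3901 -0.    ]
 [ 0.3901  0.9208  0.0001]
 [ 0.      0.     -1.    ]]
```

View pics/top0.png

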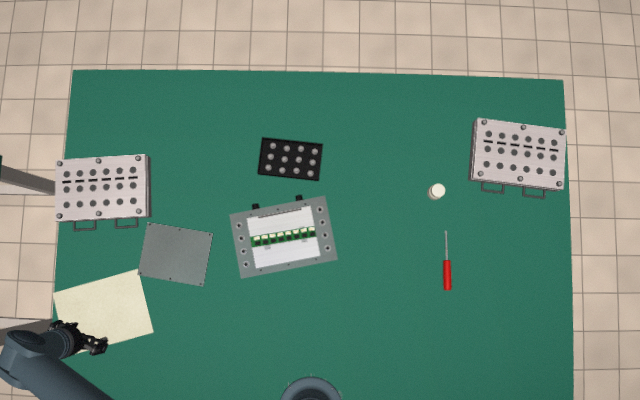

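View pics/scene0.png

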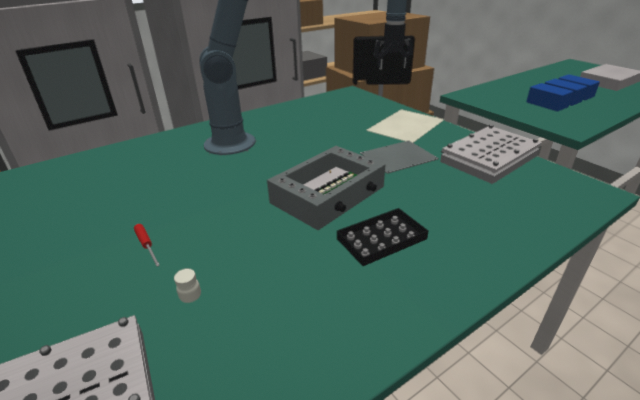

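The top view shows the box around pixel (282,235) with the white floor and the green board in it. The scene view shows the box around (328,187), with the board partly hidden by the near rim. I'll rectify the top view to refine the box and board poses.

```bash
cat > m.py <<'E'
from h import *
from scipy.optimize import least_squares
np.set_printoptions(precision=4,suppress=True)
p=grab_frame("top"); f=cv2.cvtColor(p["frame"],cv2.COLOR_RGB2BGR)
def rect(z,s=.0005,x0=.40,x1=.68,y0=-.1,y1=.3):
    X,Y=np.meshgrid(np.arange(x1,x0,-s),np.arange(y1,y0,-s),indexing="ij")
    uv=np.array([proj(p,(x,y,z)) for x,y in zip(X.ravel(),Y.ravel())],np.float32).reshape(*X.shape,2)
    return cv2.remap(f,uv[...,0],uv[...,1],cv2.INTER_CUBIC)
def quad(mask,s=.0005):
    m=cv2.morphologyEx(mask,cv2.MORPH_OPEN,np.ones((25,25),np.uint8))
    n,l,st,c=cv2.connectedComponentsWithStats(m);i=1+st[1:,4].argmax()
    (cx,cy),(w,h),a=cv2.minAreaRect(cv2.findNonZero((l==i).astype(np.uint8)))
    return np.array([.68-cy*s,.3-cx*s]),w*s,h*s,a
A=rect(.08);hsv=cv2.cvtColor(A,cv2.COLOR_BGR2HSV)
print("box",quad((hsv[...,1]<70).astype(np.uint8)|0))
fl=cv2.morphologyEx((((hsv[...,2]>190)&(hsv[...,1]<60))*255).astype(np.uint8),cv2.MORPH_CLOSE,np.ones((61,61)))
print("opening",quad(fl))
B=rect(.029);hb=cv2.cvtColor(B,cv2.COLOR_BGR2HSV)
c=(hb[...,1]>80)&(hb[...,0]>35)&(hb[...,0]<90);c[:, :160]=0;c[:,640:]=0;c[:130]=0;c[430:]=0
c=cv2.morphologyEx(c.astype(np.uint8)*255,cv2.MORPH_CLOSE,np.ones((21,21)))
print("board",quad(c))
cv2.imwrite("pics/rectA.png",A)
E
python3 m.py
```

```text
box (array([0.5422, 0.0955]), 0.21214546203613283, 0.301177490234375, 77.68254089355469)
opening (array([0.5364, 0.094 ]), 0.15514552307128907, 0.19901649475097657, 77.66886138916016)
board (array([0.5341, 0.0969]), 0.022213274002075196, 0.20627618408203124, 79.13274383544922)
```

View pics/rectA.png

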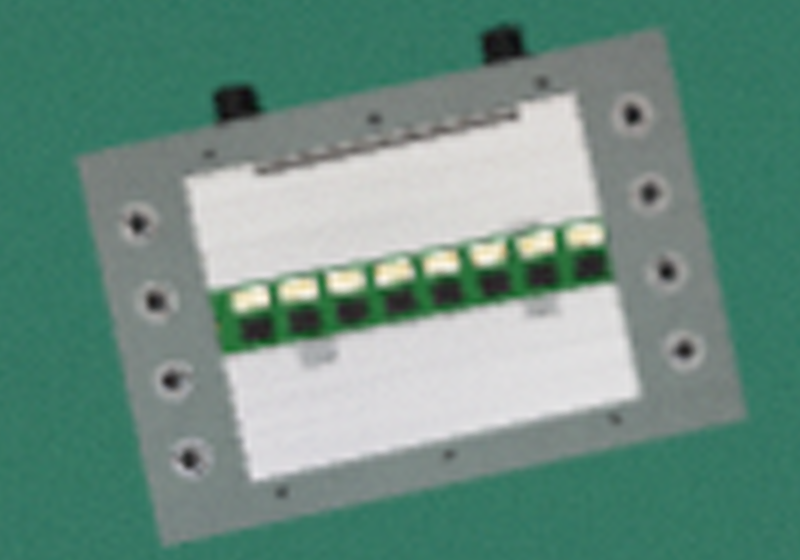

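The rectified picture shows the opening centre at (424,275), which is world (0.536, 0.094), with the box yawed about 12.3°. The opening measures 155 x 199 mm, matching the given size. The board is yawed about 10.7° and its middle is near (0.539, 0.092). I'm starting the move.

arm_command(motion=[[1,-1,0,0,0,0,0.983],[1,-1,0,0,0,0,0.983],[1,-1,0,0,0,0,0.983],[1,-1,0,0,0,0,0.983],[1,-1,0,0,0,0,0.983],[1,-1,0,0,0,0,0.983],[1,-1,0,0,0,0,0.983],[1,-1,0,0,0,0,0.983],[1,-1,0,0,0,0,0.983],[1,-1,0,0,0,0,0.983]])

```text
t: 1.95
ee_pos: [0.382, 0.4543, 0.2314]
orientation: [0.0, 0.64, 0.769, 0.0]
force: [-0.3, -0.3, -0.6]
opening: 0.0854
gripper_force: 0.0
```

```bash
cat > g.py <<'E'
from h import *
import sys
np.set_printoptions(precision=4,suppress=True)
s=get_state();M=rot(s["orientation"]).as_matrix();t=np.array([float(a) for a in sys.argv[1:4]])
print(s["t"],s["ee_pos"],s["joint_pos"],"\n",M,"az y",np.degrees(np.arctan2(M[1,1],M[0,1])),"F",s["force"],"open",s["opening"])
print("tool shift m",M.T@(t-s["ee_pos"]))
E
python3 g.py .5366 .105 .16
```

```text
1.95 [0.382  0.4543 0.2314] [-1.1757  0.2803  0.2788  1.7497 -0.0844  1.1229 -0.6881] 
 [[-0.1816  0.9834  0.0003]
 [ 0.9834  0.1816  0.0003]
 [ 0.0002  0.0004 -1.    ]] az y 10.462013079101444 F [-0.345  -0.3361 -0.6321] open 0.08535256423767655
tool shift m [-0.3716  0.0886  0.0714]
```

arm_command(motion=[[1,-0.98,0.233,0,0,0,0],[1,-0.98,0.233,0,0,0,0],[1,-0.98,0.233,0,0,0,0],[1,-0.98,0.233,0,0,0,0],[1,-0.98,0.233,0,0,0,0],[1,-0.98,0.233,0,0,0,0],[1,-0.98,0.233,0,0,0,0],[1,-0.98,0.233,0.2,0,0,0],[1,-0.98,0.233,0.2,0,0,0],[1,-0.98,0.233,0.2,0,0,0],[1,-0.98,0.233,0.2,0,0,0],[1,-0.98,0.233,0.2,0,0,0]])

```text
t: 3.15
ee_pos: [0.4805, 0.2333, 0.2113]
orientation: [0.0, 0.637, 0.771, 0.0]
force: [1.5, -0.2, 0.9]
opening: 0.0856
gripper_force: 0.0
```

arm_command(motion=[[1,-0.98,0.233,0.4,0,0,0],[1,-0.98,0.233,0.4,0,0,0],[1,-0.98,0.233,0.4,0,0,0],[1,-0.98,0.233,0.4,0,0,0],[1,-0.98,0.233,0.4,0,0,0],[1,-0.98,0.233,0.4,0,0,0],[1,-0.8,0.233,0.2,0,0,0],[1,0,0,0,0,0,0],[1,0,0,0,0,0,0]])

```text
t: 4.05
ee_pos: [0.5369, 0.1092, 0.1594]
orientation: [-0.0, 0.638, 0.77, 0.0]
force: [0.2, 0.7, -0.1]
opening: 0.0853
gripper_force: 0.0
```

```bash
python3 g.py .5366 .105 .008
python3 - <<'E'
from h import *
p=grab_frame("top"); f=p["frame"]; cv2.imwrite("pics/t2.png",cv2.resize(f[185:295,220:345,::-1],None,fx=5,fy=5,interpolation=cv2.INTER_CUBIC))
E
```

```text
4.05 [0.5369 0.1092 0.1594] [-0.6965  0.2902  0.4872  1.9311 -0.165   0.959   0.0559] 
 [[-0.1862  0.9825 -0.0002]
 [ 0.9825  0.1862  0.0005]
 [ 0.0005 -0.0001 -1.    ]] az y 10.732843786164175 F [ 0.2062  0.6513 -0.1169] open 0.08529287573602022
tool shift m [-0.0042 -0.0011  0.1514]
```

View pics/t2.png

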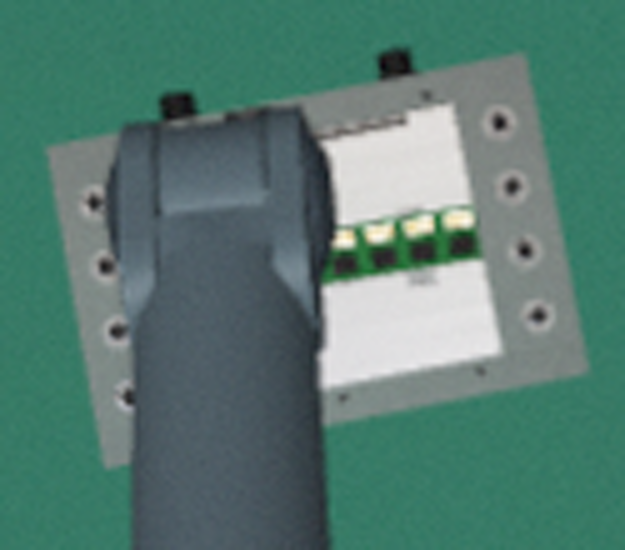

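The top crop shows the arm over the +y half of the box. The -y half of the board and the opening edge near (480,250) are clear. Next I descend between the brackets and close.

arm_command(motion=[[1,-0.2,-0.05,0.8,0,0,0],[1,0,0,0.95,0,0,0],[1,0,0,0.95,0,0,0],[1,0,0,0.95,0,0,0],[1,0,0,0.95,0,0,0],[1,0,0,0.95,0,0,0],[1,0,0,0.95,0,0,0],[1,0,0,0.6,0,0,0],[1,0,0,0.4,0,0,0],[1,0,0,0,0,0,0],[1,0,0,0,0,0,0]])

```text
t: 5.2
ee_pos: [0.5363, 0.1054, 0.0094]
orientation: [-0.0, 0.638, 0.77, -0.0]
force: [-0.9, 0.3, -0.9]
opening: 0.0856
gripper_force: 0.0
```

```bash
python3 g.py .5366 .105 .009
python3 - <<'E'
from h import *
p=grab_frame("scene"); f=p["frame"]; cv2.imwrite("pics/s3.png",cv2.resize(f[130:240,250:400,::-1],None,fx=5,fy=5,interpolation=cv2.INTER_CUBIC))
E
```

```text
5.2 [0.5363 0.1054 0.0094] [-0.6034  0.5276  0.397   1.9997 -0.3176  0.6745  0.1834] 
 [[-0.1867  0.9824 -0.0009]
 [ 0.9824  0.1867  0.0001]
 [ 0.0003 -0.0009 -1.    ]] az y 10.758248013684861 F [-0.9243  0.2583 -0.8988] open 0.08564501384036939
tool shift m [-0.0004  0.0002  0.0004]
```

View pics/s3.png

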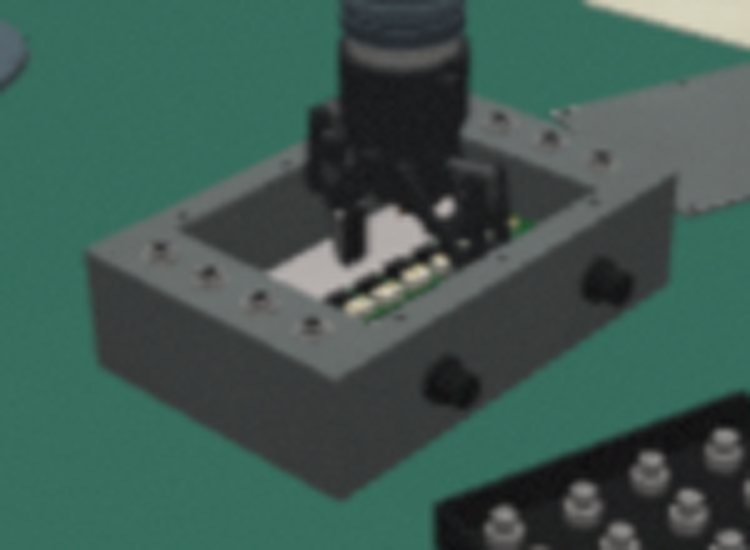

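The scene crop shows the fingers straddling the board around (420,230). Its +y end peeks out at about (525,222). Closing now.

arm_command(motion=[[-1,0,0,0,0,0,0],[-1,0,0,0,0,0,0],[-1,0,0,0,0,0,0],[-1,0,0,0,0,0,0],[-1,0,0,0,0,0,0],[-1,0,0,0,0,0,0],[-1,0,0,0,0,0,0],[-1,0,0,0,0,0,0]])

```text
t: 6.05
ee_pos: [0.5377, 0.1052, 0.01]
orientation: [0.0, 0.638, 0.77, 0.001]
force: [0.6, 0.3, 6.1]
opening: 0.0339
gripper_force: 61.4
```

arm_command(motion=[[-1,0,0,-0.3,0,0,0],[-1,0,0,-0.2,0,0,-0.13],[-1,0,0,0,0,0,-0.13],[-1,-0.3,0,0,0,0,0],[-1,-0.3,0,0,0,0,0],[-1,-0.3,0,0,0,0,0],[-1,0,0,0,0,0,0],[-1,0,0,0,0,0,0]])

```text
t: 6.85
ee_pos: [0.5405, 0.0868, 0.0192]
orientation: [-0.0, 0.628, 0.778, -0.0]
force: [-0.3, -0.5, -1.7]
opening: 0.0338
gripper_force: 60.6
```

```bash
python3 g.py .5366 .105 .009
python3 - <<'E'
from h import *
p=grab_frame("scene"); f=p["frame"]
cv2.imwrite("pics/s4.png",cv2.resize(f[150:210,300:395,::-1],None,fx=8,fy=8,interpolation=cv2.INTER_CUBIC))
for k in ["board_end_left","board_end_right"]:
    for r in finder.spot_point(p,k)[:2]: print(k,r["conf"],r["xy"],ray(p,r["xy"],.028))
q=grab_frame("top")
for k in ["board_end_left","board_end_right","box_opening"]:
    for r in finder.spot_point(q,k)[:2]: print(k,r["conf"],r["xy"],ray(q,r["xy"],.028))
E
```

```text
6.85 [0.5405 0.0868 0.0192] [-0.5731  0.5108  0.402   1.9967 -0.3044  0.692   0.2313] 
 [[-0.2103  0.9776 -0.0003]
 [ 0.9776  0.2103 -0.0001]
 [-0.0001 -0.0003 -1.    ]] az y 12.13880909990573 F [-0.2561 -0.5361 -1.7366] open 0.03375153056897565
tool shift m [0.0186 0.     0.0102]
board_end_left 0.5 [351.3, 173.6] [0.51464213 0.20119605 0.028     ]
board_end_left 0.81 [250.9, 237.6] [0.53315678 0.19862224 0.028     ]
board_end_right 0.64 [283.3, 235.6] [0.54165561 0.09613122 0.028     ]
board_end_right 0.55 [323.9, 225.6] [ 0.5759767  -0.03174037  0.028     ]
box_opening 0.77 [282.6, 236.5] [0.53876263 0.09827003 0.028     ]
```

View pics/s4.png

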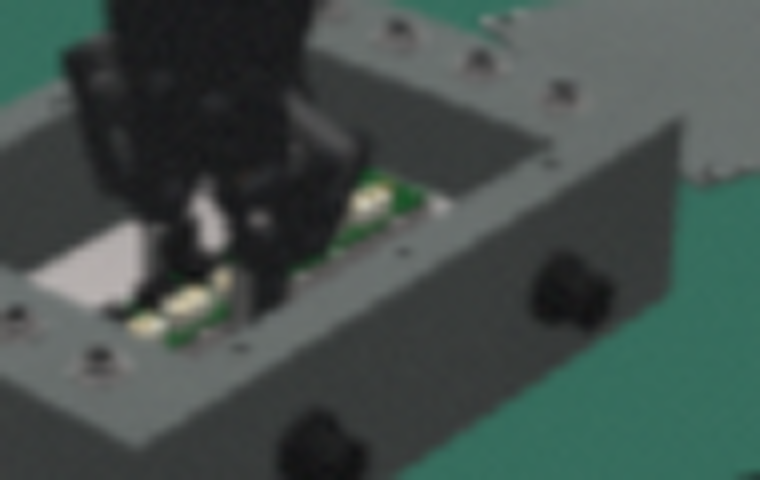

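The scene crop shows the board's +y end at about (400,188) in the crop, now clear of the far panel edge. That puts it at about y = +97 mm in the box frame, as predicted. I'll plan the tilt path with clearance checks.

```bash
cat > plan.py <<'E'
import numpy as np
# box frame (y,z) mm; way points: lower-end underside corner (yl,zl), tilt deg, rows
W=[(-139,24.6,0,0),(-141.5,21,6,2),(-141,17,15,3),(-136,15,25,3),(-125,16,34,3),(-108,22,40,3),(-78,38,42,3),(-65,60,42,2),(-62,110,40,4),(-75,160,30,4),(-100,185,12,4),(-118,190,0,3)]
def rect(a,b,c,d): # sample outline
    t=np.linspace(0,1,80)[:,None];P=np.array([[a,c],[b,c],[b,d],[a,d],[a,c]],float)
    return np.vstack([P[i]+t*(P[i+1]-P[i]) for i in range(4)])
board=rect(0,236,0,22); gx=118+13.1
fing=rect(gx-14,gx+14,-5.4,67.6); body=rect(gx-43,gx+43,67.6,160)
obs=[(-150,-147,0,80),(147,150,0,80),(-147,-100,77,80),(100,147,77,80),(-140,-110,80,86),(110,140,80,86),(-150,150,0,3),(-69,-51,3,15),(51,69,3,15)]
def clr(P):
    m=1e9
    for a,b,c,d in obs:
        dx=np.maximum(np.maximum(a-P[:,0],P[:,0]-b),0);dz=np.maximum(np.maximum(c-P[:,1],P[:,1]-d),0);m=min(m,np.hypot(dx,dz).min())
    return m
def tcp(w):
    th=np.radians(w[2]);return np.array(w[:2])+gx*np.array([np.cos(th),np.sin(th)])-(-5.4)*-1*np.array([-np.sin(th),np.cos(th)])
for a,b in zip(W,W[1:]):
    n=b[3];cl=[]
    for i in range(1,n*4+1):
        w=np.array(a[:3])+(np.array(b[:3])-a[:3])*i/(n*4);th=np.radians(w[2]);c,s=np.cos(th),np.sin(th);M=np.array([[c,s],[-s,c]])
        cl.append([clr(P@M+w[:2]) for P in (board,fing,body)])
    rows=[]
    for i in range(n):
        u=np.array(a[:3])+(np.array(b[:3])-a[:3])*i/n;v=np.array(a[:3])+(np.array(b[:3])-a[:3])*(i+1)/n
        d=tcp(v)-tcp(u);th=np.radians(u[2]);dx=d@[np.cos(th),np.sin(th)];dz=-(d@[-np.sin(th),np.cos(th)])
        rows.append([-1,round(dx/20,2),0,round(dz/20,2),0,round(np.radians(v[2]-u[2])/.1,2),0])
    print(b,tcp(b).round(1),"clr b/f/g",np.min(cl,0).round(1));print(rows)
E
python3 plan.py
```

```text
(-141.5, 21, 6, 2) [-10.6  29.3] clr b/f/g [ 3.2 17.3 42.8]
[[-1, np.float64(-0.06), 0, np.float64(-0.25), 0, np.float64(0.52), 0], [-1, np.float64(-0.06), 0, np.float64(-0.26), 0, np.float64(0.52), 0]]
(-141, 17, 15, 3) [-13.   45.7] clr b/f/g [ 0.3 26.1 36.6]
[[-1, np.float64(0.01), 0, np.float64(-0.28), 0, np.float64(0.52), 0], [-1, np.float64(0.0), 0, np.float64(-0.28), 0, np.float64(0.52), 0], [-1, np.float64(-0.0), 0, np.float64(-0.28), 0, np.float64(0.52), 0]]
(-136, 15, 25, 3) [-14.9  65.5] clr b/f/g [ 0.4 37.7 36.4]
[[-1, np.float64(0.08), 0, np.float64(-0.33), 0, np.float64(0.58), 0], [-1, np.float64(0.07), 0, np.float64(-0.32), 0, np.float64(0.58), 0], [-1, np.float64(0.07), 0, np.float64(-0.32), 0, np.float64(0.58), 0]]
(-125, 16, 34, 3) [-13.3  84.8] clr b/f/g [ 2.4 51.8 37.3]
[[-1, np.float64(0.18), 0, np.float64(-0.28), 0, np.float64(0.52), 0], [-1, np.float64(0.17), 0, np.float64(-0.27), 0, np.float64(0.52), 0], [-1, np.float64(0.17), 0, np.float64(-0.26), 0, np.float64(0.52), 0]]
(-108, 22, 40, 3) [ -4.1 102.1] clr b/f/g [11.  61.7 41.6]
[[-1, np.float64(0.3), 0, np.
[... 1256 characters left out ...]
.44), 0], [-1, np.float64(0.18), 0, np.float64(-0.33), 0, np.float64(-0.44), 0]]
(-100, 185, 12, 4) [ 29.4 207. ] clr b/f/g [ 82.6 140.8 193.7]
[[-1, np.float64(-0.16), 0, np.float64(0.09), 0, np.float64(-0.79), 0], [-1, np.float64(-0.19), 0, np.float64(0.1), 0, np.float64(-0.79), 0], [-1, np.float64(-0.22), 0, np.float64(0.11), 0, np.float64(-0.79), 0], [-1, np.float64(-0.25), 0, np.float64(0.13), 0, np.float64(-0.79), 0]]
(-118, 190, 0, 3) [ 13.1 184.6] clr b/f/g [ 99.8 127.5 179.9]
[[-1, np.float64(-0.31), 0, np.float64(0.31), 0, np.float64(-0.7), 0], [-1, np.float64(-0.32), 0, np.float64(0.33), 0, np.float64(-0.7), 0], [-1, np.float64(-0.33), 0, np.float64(0.35), 0, np.float64(-0.7), 0]]
```

```bash
sed -i 's/(-141.5,21,6,2),(-141,17,15,3),(-136,15,25,3),(-125,16,34,3),(-108,22,40,3)/(-139.5,23,6,3),(-135,20,15,3),(-125,19,25,3),(-113,21,34,3),(-98,28,40,3)/' plan.py; sed -i 's/round(\(.*\),2),0,round(dz\/20,2)/round(\1,2),0,round(dz\/20,2)/; s/print(rows)/print([[float(x) for x in r] for r in rows])/' plan.py; python3 plan.py
```

```text
(-139.5, 23, 6, 3) [-8.6 31.3] clr b/f/g [ 5.2 17.1 45.4]
[[-1.0, -0.0, 0.0, -0.2, 0.0, 0.35, 0.0], [-1.0, -0.0, 0.0, -0.2, 0.0, 0.35, 0.0], [-1.0, -0.0, 0.0, -0.2, 0.0, 0.35, 0.0]]
(-135, 20, 15, 3) [-7.  48.7] clr b/f/g [ 5.3 28.2 43. ]
[[-1.0, 0.07, 0.0, -0.29, 0.0, 0.52, 0.0], [-1.0, 0.07, 0.0, -0.28, 0.0, 0.52, 0.0], [-1.0, 0.07, 0.0, -0.28, 0.0, 0.52, 0.0]]
(-125, 19, 25, 3) [-3.9 69.5] clr b/f/g [ 6.8 43.7 43.3]
[[-1.0, 0.16, 0.0, -0.32, 0.0, 0.58, 0.0], [-1.0, 0.16, 0.0, -0.31, 0.0, 0.58, 0.0], [-1.0, 0.15, 0.0, -0.3, 0.0, 0.58, 0.0]]
(-113, 21, 34, 3) [-1.3 89.8] clr b/f/g [13.4 61.1 46.3]
[[-1.0, 0.2, 0.0, -0.29, 0.0, 0.52, 0.0], [-1.0, 0.2, 0.0, -0.28, 0.0, 0.52, 0.0], [-1.0, 0.19, 0.0, -0.27, 0.0, 0.52, 0.0]]
(-98, 28, 40, 3) [  5.9 108.1] clr b/f/g [16.6 74.3 52.3]
[[-1.0, 0.28, 0.0, -0.19, 0.0, 0.35, 0.0], [-1.0, 0.28, 0.0, -0.18, 0.0, 0.35, 0.0], [-1.0, 0.27, 0.0, -0.17, 0.0, 0.35, 0.0]]
(-78, 38, 42, 3) [ 23.  121.7] clr b/f/g [17.2 83.9 63.5]
[[-1.0, 0.37, 0.0, 0.01, 0.0, 0.12, 0.0], [-1.0, 0.36, 0.0, 0.01, 0.0, 0.12, 0.0], [-1.0, 0.36, 0.0, 0.02, 0.0, 0.12, 0.0]]
(-
[... 331 characters left out ...]
[-1.0, 0.43, 0.0, -0.39, 0.0, -0.09, 0.0]]
(-75, 160, 30, 4) [ 41.2 220.9] clr b/f/g [ 49.8 124.1 153.4]
[[-1.0, 0.26, 0.0, -0.3, 0.0, -0.44, 0.0], [-1.0, 0.23, 0.0, -0.31, 0.0, -0.44, 0.0], [-1.0, 0.21, 0.0, -0.32, 0.0, -0.44, 0.0], [-1.0, 0.18, 0.0, -0.33, 0.0, -0.44, 0.0]]
(-100, 185, 12, 4) [ 29.4 207. ] clr b/f/g [ 82.6 140.8 193.7]
[[-1.0, -0.16, 0.0, 0.09, 0.0, -0.79, 0.0], [-1.0, -0.19, 0.0, 0.1, 0.0, -0.79, 0.0], [-1.0, -0.22, 0.0, 0.11, 0.0, -0.79, 0.0], [-1.0, -0.25, 0.0, 0.13, 0.0, -0.79, 0.0]]
(-118, 190, 0, 3) [ 13.1 184.6] clr b/f/g [ 99.8 127.5 179.9]
[[-1.0, -0.31, 0.0, 0.31, 0.0, -0.7, 0.0], [-1.0, -0.32, 0.0, 0.33, 0.0, -0.7, 0.0], [-1.0, -0.33, 0.0, 0.35, 0.0, -0.7, 0.0]]
```

arm_command(motion=[[-1,0,0,-0.2,0,0.35,0],[-1,0,0,-0.2,0,0.35,0],[-1,0,0,-0.2,0,0.35,0],[-1,0.07,0,-0.29,0,0.52,0],[-1,0.07,0,-0.28,0,0.52,0],[-1,0.07,0,-0.28,0,0.52,0],[-1,0,0,0,0,0,0]])

```text
t: 7.9
ee_pos: [0.5415, 0.0856, 0.0491]
orientation: [-0.1, 0.624, 0.77, 0.082]
force: [0.4, 0.1, -1.7]
opening: 0.0338
gripper_force: 60.6
```

```bash
python3 g.py .5366 .105 .009
python3 - <<'E'
from h import *
s=get_state();print("box y,z of TCP",(s["ee_pos"][:2]-[.5364,.094])@[-.213,.977],s["wrist_torque"])
p=grab_frame("scene"); f=p["frame"]
cv2.imwrite("pics/s5.png",cv2.resize(f[130:240,250:400,::-1],None,fx=5,fy=5,interpolation=cv2.INTER_CUBIC))
E
```

```text
7.9 [0.5415 0.0856 0.0491] [-0.313   0.4754  0.2753  1.9614 -0.5285  0.8308  0.5263] 
 [[-0.2006  0.9783 -0.0516]
 [ 0.9455  0.2072  0.2512]
 [ 0.2564  0.0016 -0.9666]] az y 11.956276197260152 F [ 0.3966  0.1304 -1.7112] open 0.033807825693799684
tool shift m [ 0.009  -0.0009  0.0439]
box y,z of TCP -0.009298651755217144 [-0.46961992 -0.07054751 -0.027862  ]
```

View pics/s5.png

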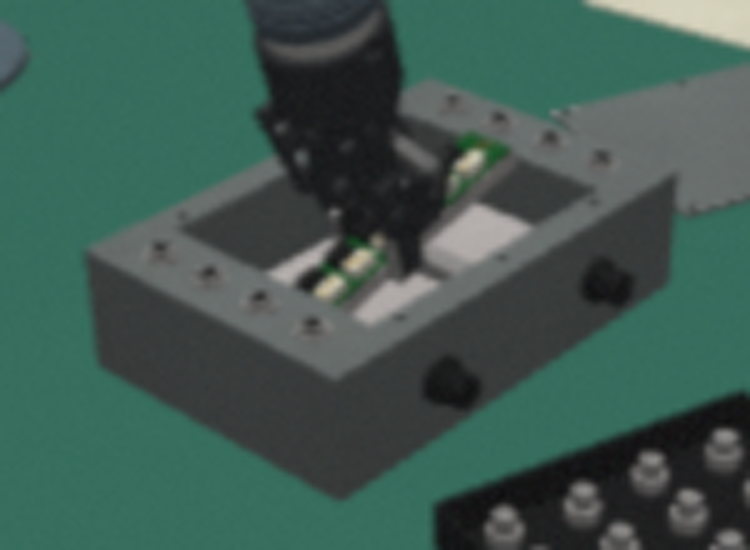

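The scene crop shows the board tilted, with its +y end at about (485,145) rising inside the opening. The wrist force is about 1.7 N, which is just the board's weight. Continuing.

arm_command(motion=[[-1,0.16,0,-0.32,0,0.58,0],[-1,0.16,0,-0.31,0,0.58,0],[-1,0.16,0,-0.3,0,0.58,0],[-1,0.2,0,-0.29,0,0.52,0],[-1,0.2,0,-0.28,0,0.52,0],[-1,0.2,0,-0.27,0,0.52,0],[-1,0.28,0,-0.19,0,0.35,0],[-1,0.28,0,-0.18,0,0.35,0],[-1,0.28,0,-0.17,0,0.35,0],[-1,0,0,0,0,0,0]])

```text
t: 8.95
ee_pos: [0.5377, 0.1013, 0.1085]
orientation: [-0.265, 0.59, 0.731, 0.214]
force: [-0.4, -0.0, -2.3]
opening: 0.034
gripper_force: 60.6
```

```bash
python3 g.py .5366 .105 .009
python3 - <<'E'
from h import *
s=get_state();print("box y of TCP",(s["ee_pos"][:2]-[.5364,.094])@[-.213,.977],s["wrist_torque"])
p=grab_frame("scene"); f=p["frame"]
cv2.imwrite("pics/s6.png",cv2.resize(f[110:240,250:400,::-1],None,fx=4,fy=4,interpolation=cv2.INTER_CUBIC))
E
```

```text
8.95 [0.5377 0.1013 0.1085] [-0.0317  0.5224  0.1643  1.8796 -0.8112  1.1733  0.8275] 
 [[-0.162   0.9775 -0.1353]
 [ 0.75    0.2111  0.6269]
 [ 0.6413  0.     -0.7673]] az y 12.18568819326636 F [-0.4403 -0.0255 -2.2879] open 0.034031215209230296
tool shift m [-0.0608 -0.0003  0.0788]
box y of TCP 0.006864320100599032 [-0.89326804 -0.18101404  0.00328526]
```

View pics/s6.png

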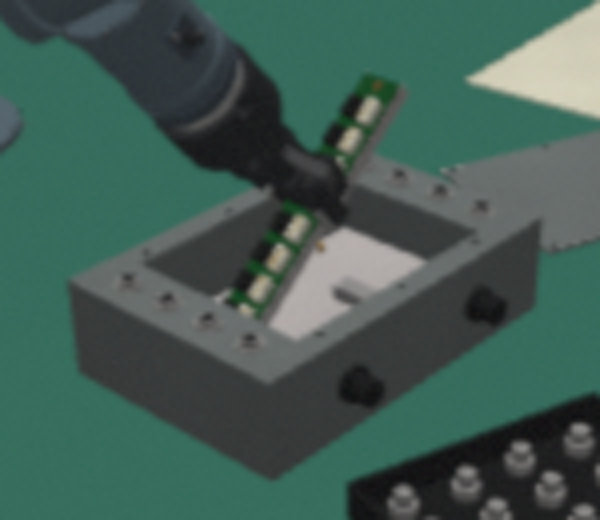

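The scene crop shows the board tilted 40°, its upper end at about (385,85) well above the box and its lower end near (245,305) still inside. Next I draw it out.

arm_command(motion=[[-1,0.37,0,0,0,0.12,0],[-1,0.37,0,0,0,0.12,0],[-1,0.37,0,0,0,0.12,0],[-1,0.6,0,-0.2,0,0,0],[-1,0.6,0,-0.2,0,0,0],[-1,0.44,0,-0.4,0,-0.09,0],[-1,0.44,0,-0.4,0,-0.09,0],[-1,0.44,0,-0.4,0,-0.09,0],[-1,0.44,0,-0.4,0,-0.09,0],[-1,0,0,0,0,0,0]])

```text
t: 10.0
ee_pos: [0.5315, 0.1362, 0.1949]
orientation: [-0.264, 0.589, 0.732, 0.216]
force: [1.2, 0.6, -1.7]
opening: 0.0335
gripper_force: 60.7
```

arm_command(motion=[[-1,0.26,0,-0.32,0,-0.44,0],[-1,0.23,0,-0.32,0,-0.44,0],[-1,0.21,0,-0.33,0,-0.44,0],[-1,0.18,0,-0.33,0,-0.44,0],[-1,-0.16,0,0.09,0,-0.79,0],[-1,-0.19,0,0.1,0,-0.79,0],[-1,-0.22,0,0.11,0,-0.79,0],[-1,-0.25,0,0.13,0,-0.79,0],[-1,-0.3,0,0.2,0,-0.4,0],[-1,0,0,0,0,0,0]])

```text
t: 11.0
ee_pos: [0.5325, 0.1192, 0.2034]
orientation: [-0.065, 0.625, 0.776, 0.051]
force: [-0.1, 0.7, -1.1]
opening: 0.0335
gripper_force: 60.6
```

```bash
python3 g.py .5366 .105 .19
python3 - <<'E'
from h import *
s=get_state();M=rot(s["orientation"]).as_matrix();print("remaining ry rad",np.arcsin(M[2,0]),"rx",np.arcsin(M[2,1]))
p=grab_frame("scene"); f=p["frame"]
cv2.imwrite("pics/s7.png",cv2.resize(f[80:240,240:400,::-1],None,fx=3.5,fy=3.5,interpolation=cv2.INTER_CUBIC))
E
```

```text
11.0 [0.5325 0.1192 0.2034] [-0.3734  0.2256  0.1981  1.8835 -0.2398  1.0579  0.1558] 
 [[-0.2107  0.9768 -0.0376]
 [ 0.9637  0.214   0.1595]
 [ 0.1638 -0.0026 -0.9865]] az y 12.357913153422023 F [-0.1117  0.6833 -1.1164] open 0.033493251279719805
tool shift m [-0.0167  0.001   0.0108]
remaining ry rad 0.16457802482754672 rx -0.00263361246338391
```

View pics/s7.png

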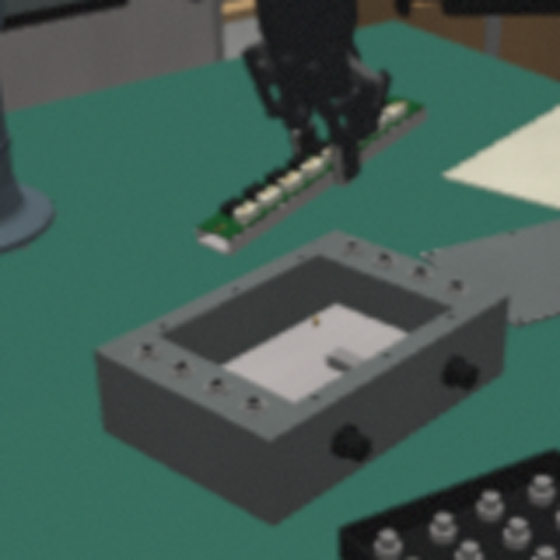

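The scene crop shows the board fully out of the box and hanging above it, still tilted about 9°, with its ends at about (215,240) and (420,108). The box is empty and in place. Now to level it.

arm_command(motion=[[-1,-0.2,0,0.2,0,-0.5,0],[-1,-0.2,0,0.2,0,-0.5,0],[-1,-0.2,0,0.2,0,-0.4,0],[-1,-0.1,0,0.15,0,-0.25,0],[-1,0,0,0,0,0,0],[-1,0,0,0,0,0,0],[-1,0,0,0,0,0,0]])

```text
t: 11.75
ee_pos: [0.5368, 0.1051, 0.1882]
orientation: [0.0, 0.628, 0.778, -0.0]
force: [0.1, -1.0, -2.0]
opening: 0.034
gripper_force: 60.6
```

```bash
python3 g.py .5366 .105 .185
python3 - <<'E'
from h import *
s=get_state();M=rot(s["orientation"]).as_matrix();print("ry rad",np.arcsin(M[2,0]),"rx",np.arcsin(M[2,1]))
p=grab_frame("scene"); f=p["frame"]; 
g=M@np.array([-.0131,0,-.0054])+s["ee_pos"]; print("board mid",g)
im=cv2.resize(f[80:240,240:400,::-1],None,fx=3.5,fy=3.5,interpolation=cv2.INTER_CUBIC)
for dx in (-.118,.118):
  for w in (-.0175,.0175):
    u=np.array(proj(p,g+M@np.array([dx,w,0])));cv2.circle(im,tuple(((u-[240,80])*3.5).astype(int)),3,(0,0,255),1)
cv2.imwrite("pics/s8.png",im)
q=grab_frame("top")
for P in (p,q): print(finder.spot_point(P,"box_opening")[:1])
E
```

```text
11.75 [0.5368 0.1051 0.1882] [-0.4548  0.2346  0.211   1.8985 -0.0567  1.014  -0.0078] 
 [[-0.2101  0.9777  0.0004]
 [ 0.9777  0.2101 -0.0005]
 [-0.0006  0.0002 -1.    ]] az y 12.129450722208077 F [ 0.0764 -0.9754 -1.9847] open 0.0339710293761743
tool shift m [-0.     -0.0002  0.0032]
ry rad -0.0006008929960859782 rx 0.00024249128022828167
board mid [0.53958555 0.0922576  0.1935756 ]
[{'xy': [323.0, 167.6], 'conf': 0.86}]
[{'xy': [285.4, 234.0], 'conf': 0.72}]
```

View pics/s8.png

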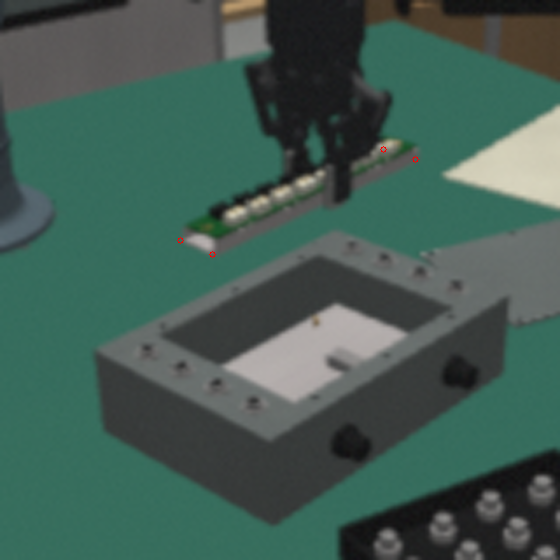

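The overlay's predicted corners at (181,240), (212,254) and (415,159) line up with the board's underside. It is level, about 11 cm above the box top, and still held.

```bash
python3 -c "
from rig import *
print(get_state()['joint_velocities'].round(3)); print(close_job())"
```

```text
[-0.002  0.002 -0.002 -0.     0.002 -0.001 -0.001]
the job is handed in; nothing more can be done
None
```

The job is handed in: the board came out +y end first and is held level and still about 11 cm above the box top, and the last picture shows the box empty with no visible shift (I didn't re-measure the other things on the bench).

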